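# Pin the test lugs into the rig and jog it

## Task

Load the lug test rig: stand every loose aluminium lug in a clevis of its own (any clevis) and secure each one with a retaining pin, pushed from the robot's side through the near cheek, the lug's eye and the far cheek until its grip is fully home against the clevis; a pin left over may stay on the bench. When all the lugs are pinned, hold the jog button fully down for at least three seconds without letting up, then let it come up again.

Things in the scene. Friction and masses are not known exactly. Their poses are not given: they have to be found in the camera images.
- rig: fixed lug test rig, moved and turned between starts: dark steel base plate 100 (x) x 310 (y) x 12 mm with four identical upright clevises 80 mm apart along y; behind them (x +55 to +110 mm) a grey drive housing 62 mm high, motor at its +y end. Origin: centre of the plate's underside, at bench level; x points away from the robot (pins go in toward +x), z up
- bay_1 (a point): middle of clevis 1 from the rig's -y end: on the hole axis, midway between the cheeks, 32 mm above bench; axes as the rig's. Two cheeks, x 19 to 25 mm each way, 34 mm wide (y), tops 48 mm above bench, a 13 mm hole along x through both; between them a slot open above, floor 12 mm above bench, with low side stops (faces at y -23.5/+23.5 mm, tops 20 mm above bench)
- bay_2 (a point): middle of clevis 2 from the rig's -y end: on the hole axis, midway between the cheeks, 32 mm above bench; axes as the rig's. Two cheeks, x 19 to 25 mm each way, 34 mm wide (y), tops 48 mm above bench, a 13 mm hole along x through both; between them a slot open above, floor 12 mm above bench, with low side stops (faces at y -23.5/+23.5 mm, tops 20 mm above bench)
- bay_3 (a point): middle of clevis 3 from the rig's -y end: on the hole axis, midway between the cheeks, 32 mm above bench; axes as the rig's. Two cheeks, x 19 to 25 mm each way, 34 mm wide (y), tops 48 mm above bench, a 13 mm hole along x through both; between them a slot open above, floor 12 mm above bench, with low side stops (faces at y -23.5/+23.5 mm, tops 20 mm above bench)
- bay_4 (a point): middle of clevis 4 from the rig's -y end: on the hole axis, midway between the cheeks, 32 mm above bench; axes as the rig's. Two cheeks, x 19 to 25 mm each way, 34 mm wide (y), tops 48 mm above bench, a 13 mm hole along x through both; between them a slot open above, floor 12 mm above bench, with low side stops (faces at y -23.5/+23.5 mm, tops 20 mm above bench)
- lug_1: loose aluminium test lug, a block 34 (x) x 40 (y) x 40 (z) mm, 0.12 kg, with a 14 mm round eye right through it along its x; it may stand on any of its four 34 x 40 sides. Origin: centre of eye and block, 20 mm above what it stands on, so on a clevis floor the eye is level with the cheek holes. All alike; three or four are present (an absent one reads None)
- lug_2: loose aluminium test lug, a block 34 (x) x 40 (y) x 40 (z) mm, 0.12 kg, with a 14 mm round eye right through it along its x; it may stand on any of its four 34 x 40 sides. Origin: centre of eye and block, 20 mm above what it stands on, so on a clevis floor the eye is level with the cheek holes. All alike; three or four are present (an absent one reads None)
- lug_3: loose aluminium test lug, a block 34 (x) x 40 (y) x 40 (z) mm, 0.12 kg, with a 14 mm round eye right through it along its x; it may stand on any of its four 34 x 40 sides. Origin: centre of eye and block, 20 mm above what it stands on, so on a clevis floor the eye is level with the cheek holes. All alike; three or four are present (an absent one reads None)
- lug_4: loose aluminium test lug, a block 34 (x) x 40 (y) x 40 (z) mm, 0.12 kg, with a 14 mm round eye right through it along its x; it may stand on any of its four 34 x 40 sides. Origin: centre of eye and block, 20 mm above what it stands on, so on a clevis floor the eye is level with the cheek holes. All alike; three or four are present (an absent one reads None)
- pin_1: loose retaining pin, 0.07 kg, lying on its square black grip, 36 (x) x 22 x 22 mm with a domed back end (6 mm more); from its front a steel shaft 10 mm thick, 57 mm long, last 7 mm tapered to a 4 mm tip. Origin: centre of the grip, 11 mm above the bench; x along the shaft to the tip, 75 mm from the origin. All alike, always four; one is left over if there are three lugs
- pin_1_mid (a point): point on this pin's shaft axis 43 mm ahead of its origin (25 mm ahead of the grip's front face); it coincides with the clevis' middle point when the pin is fully home, its grip against the near cheek
- pin_2: loose retaining pin, 0.07 kg, lying on its square black grip, 36 (x) x 22 x 22 mm with a domed back end (6 mm more); from its front a steel shaft 10 mm thick, 57 mm long, last 7 mm tapered to a 4 mm tip. Origin: centre of the grip, 11 mm above the bench; x along the shaft to the tip, 75 mm from the origin. All alike, always four; one is left over if there are three lugs
- pin_2_mid (a point): point on this pin's shaft axis 43 mm ahead of its origin (25 mm ahead of the grip's front face); it coincides with the clevis' middle point when the pin is fully home, its grip against the near cheek
- pin_3: loose retaining pin, 0.07 kg, lying on its square black grip, 36 (x) x 22 x 22 mm with a domed back end (6 mm more); from its front a steel shaft 10 mm thick, 57 mm long, last 7 mm tapered to a 4 mm tip. Origin: centre of the grip, 11 mm above the bench; x along the shaft to the tip, 75 mm from the origin. All alike, always four; one is left over if there are three lugs
- pin_3_mid (a point): point on this pin's shaft axis 43 mm ahead of its origin (25 mm ahead of the grip's front face); it coincides with the clevis' middle point when the pin is fully home, its grip against the near cheek
- pin_4: loose retaining pin, 0.07 kg, lying on its square black grip, 36 (x) x 22 x 22 mm with a domed back end (6 mm more); from its front a steel shaft 10 mm thick, 57 mm long, last 7 mm tapered to a 4 mm tip. Origin: centre of the grip, 11 mm above the bench; x along the shaft to the tip, 75 mm from the origin. All alike, always four; one is left over if there are three lugs
- pin_4_mid (a point): point on this pin's shaft axis 43 mm ahead of its origin (25 mm ahead of the grip's front face); it coincides with the clevis' middle point when the pin is fully home, its grip against the near cheek
- jog_button (a joint): travel of the grey spring-return jog button: 0 when up, 0.006 m when fully down (downward is positive); about 5 N holds it fully down and it comes up by itself
- jog_button_top (a point): centre of the top face of the jog button, a round push button 30 mm in diameter on top of a fixed grey box 85 x 65 x 40 mm that is placed differently at each start; it is pressed straight down

How it is judged:
By the outcome, as a careful person would: the job done as asked, in the order asked, and still so for the second after the job is handed in, with the robot touching nothing.
Of lug_1, lug_2, lug_3, lug_4 only 3 to 4 are there at a start; the rules pass over those that are not, and their reading is None.
At some moment in a run one of lug_1, lug_2, lug_3, lug_4 may be knocked a few centimetres aside while the robot is not near it.
Once in a run the grip may slacken for a moment while it holds something.
It also fails if it takes over 210 s, if anything falls off the work surface, if the arm or the gripper's body presses on something with over 40 N, if the wrist force passes 120 N, or if a joint passes its speed limit or range.

## Robot

A 7-joint arm with a two-finger parallel gripper is mounted at the origin on a cart in front of the work surface, level with it; the furniture and walls round the work are solid. World frame = base frame: x ahead of the robot, y to its left, z up, the work surface at z = 0. Lengths are in mm, angles in rad, forces in N, time in s.
With the tool pointing down it reaches from about 400 to 875 mm from the base axis. Payload 4.4 kg.
Tool frame: the origin (TCP) lies at the very end of the fingers, on their centre line; the grasp point (between the pads) lies 19 mm behind it; z points along the fingers, y is the direction in which the jaws open and shut (so a half turn about z gives the same grasp; the last joint's range is limited). The gripper opens to 85 mm and grips with 20 to 120 N. Pads are 22 mm wide; open, the fingers measure 114 mm over their backs; the gripper's body (76 mm by 85 mm) begins 54 mm behind the grasp point. The pads swing forward as they close: fully open they stand 13 mm farther back than shut.
Start: joints at [-1.278, 0.628, 0.038, 1.517, -0.027, 0.996, -0.02], TCP at [228.225, 608.63, 231.313] pointing down, gripper open.
Joint ranges: [-3.06, 3.06], [-0.37, 2.12], [-1.25, 1.32], [0.18, 2.47], [-1.1, 4.24], [0.23, 1.98], [-2.94, 2.94]. Speed limits (rad/s): [2.57, 2.57, 3.14, 3.14, 3.14, 3.14, 3.14].

## Interface

Orientations are given as [roll, pitch, yaw] about the fixed x, y, z axes, in that order (R = Rz(yaw) Ry(pitch) Rx(roll)).
In Python, from cell import ctrl, eyes gives the robot as it stands.
- The arm moves only by the tool move_arm, never from a script. Its argument "increments" is a list of rows, each a list of 6 numbers: the shift along the tool's x, y, z in cm, then the turn, a rotation vector about the tool's x, y, z in degrees. In form: [[x, y, z, wx, wy, wz], ...]. A call has 1 to 20 rows; each row is the pose to reach, as a shift and turn from the pose commanded when the call began, along the tool's axes at that moment; what a row does not reach only later rows make up. A row lasts 1/10 s, in which the tool goes at most 50 mm and 8.59 degrees, less where a joint would pass 70% of its speed; a pose out of reach is approached as far as the arm can. A call with a gripper value outside its range is refused whole. "grip" is the opening, from -1 (shut) to 1 (fully open), set as the call begins (left out, the last holds). The fingers move at their own pace and stop on an object; the grip force is fixed at half the most. Time passes only in rows, so rows that repeat a pose let the fingers close. It gives the time, the measured TCP pose, the force and the opening at its end, in the units of the state.
- ctrl.read_state(): the state, without advancing time (a new reading comes with each control period).
- eyes.get_image(name): name is "scene" or "top" or "wrist"; returns the picture (384x512x3 uint8, red, green, blue); there is no depth.
- eyes.calibration(name): a dict with "fx", "fy", "cx", "cy" (pixels), "pose" (4x4, takes a point from camera to world coordinates); the wrist camera has in their place "tool_from_camera" (4x4, takes a point from camera to tool coordinates, whose origin is the TCP and whose axes are the flange's). Camera axes: x right, y up, looking along -z (the intrinsics and any distortion apply to the point x, -y, -z); pixel columns grow to the right and rows downward; lengths in mm; the calibration is good to about 2 mm. The wrist camera is an equidistant fisheye: a pixel r from the principal point sees the ray r / f radians off the axis. A picture is of the moment at which its call begins: read the wrist's pose just before it. calibration takes no time and is no camera call.
- ctrl.finish_job(): hands the job in, once; it reports no verdict.
The state is a dict: "clock": time; "qpos": joint angles; "qd": joint speeds; "tau": joint torques, N m; "eef_pos": TCP position; "tool_rot": TCP orientation; "force": force on the tool from outside, world axes, zero at the start; "torque": the same for the moment, N m; "width": finger opening in mm.
Only numpy, scipy, OpenCV 4.12 (cv2) and the standard library are available. Lean on these libraries where they do the work, as an engineer would, in place of code of your own. Each camera call takes 0.05 s, during which the arm holds its last target. There are 200 camera calls.

## Working session

There is one attempt and no reset: what is moved stays moved. The work goes in short steps, Python scripts to look and compute and a tool call to move; the robot and the scene stay as the last step left them, time stands still between calls to the robot, and variables do not carry over. Pictures are saved under pics/ and viewed, about 12 in all and at most 16, crops included, and the job is handed in when it is done.

Besides the shell and the picture viewer there is one more tool, called in YAML: its name, and indented under it one key for each argument. move_arm: Moves the arm, as the interface text tells. Its arguments: {"type":"object","properties":{"increments":{"type":"array","items":{"type":"array","items":{"type":"number"}}},"grip":{"type":"number"}},"required":["increments"]}

```bash
ls; mkdir -p pics
python3 - <<'E'
from cell import ctrl, eyes
import cv2, numpy as np
np.set_printoptions(precision=3,suppress=True)
print(ctrl.read_state())
for n in ("top","scene","wrist"):
    im=eyes.get_image(n); cv2.imwrite(f"pics/{n}0.png",im[:,:,::-1])
    print(n,eyes.calibration(n))
a=cv2.imread("pics/top0.png");
cv2.imwrite("pics/top0b.png",cv2.resize(a,(800,600),interpolation=cv2.INTER_CUBIC))
E
```

```text
pics
{'clock': 0.0, 'qpos': array([-1.278,  0.629,  0.038,  1.518, -0.027,  0.996, -0.02 ]), 'qd': array([-0.001, -0.001, -0.   ,  0.   ,  0.001, -0.   ,  0.001]), 'tau': array([  0.001, -56.339,   1.227, -19.344,   0.011,   0.01 ,  -0.   ]), 'eef_pos': array([227.987, 608.022, 230.407]), 'tool_rot': array([-3.14 ,  0.   ,  2.783]), 'force': array([-0.181, -0.378,  0.649]), 'torque': array([-0.025,  0.003, -0.017]), 'width': 85.623919609903}
top {'fx': 445.0186441636593, 'fy': 445.0186441636593, 'cx': 262.5389512868352, 'cy': 190.31944480322758, 'pose': array([[   0.026,    0.984,   -0.176,  318.993],
       [  -1.   ,    0.028,    0.006,    5.072],
       [   0.01 ,    0.176,    0.984, 1376.354],
       [   0.   ,    0.   ,    0.   ,    1.   ]])}
scene {'fx': 365.4617275067753, 'fy': 365.4617275067753, 'cx': 252.8612822537966, 'cy': 191.78028722265722, 'pose': array([[   0.687,    0.365,   -0.628, -101.624],
       [  -0.726,    0.361,   -0.585, -633.973],
       [   0.013,    0.858,    0.514,  606.781],
       [   0.   ,    0.   ,    0.   ,    1.   ]])}
wrist {'fx': 297.3186396354542, 'fy': 297.3186396354542, 'cx': 250.66445674799402, 'cy': 194.25275835420064, 'tool_from_camera': array([[  -0.001,    0.965,    0.262,   65.876],
       [   1.   ,    0.001,   -0.   ,   -1.086],
       [  -0.001,    0.262,   -0.965, -143.767],
       [   0.   ,    0.   ,    0.   ,    1.   ]])}
```

View pics/top0b.png

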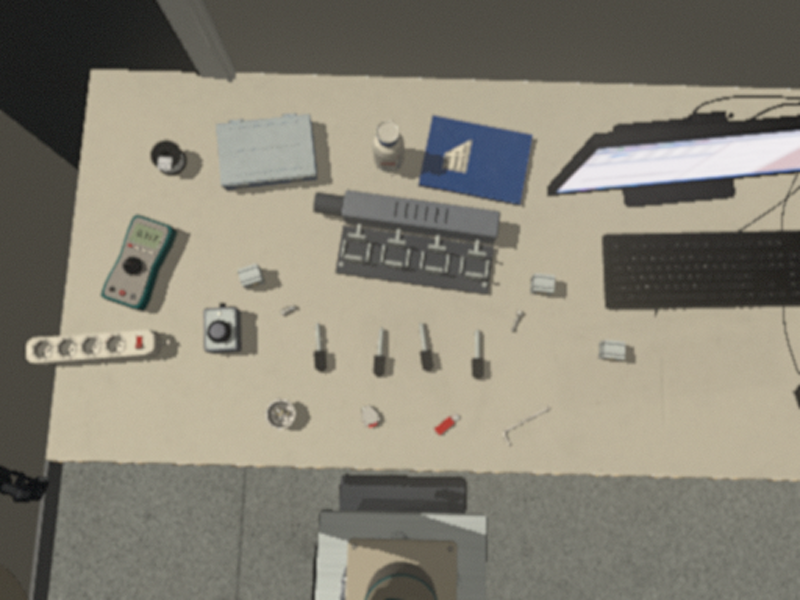

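View pics/scene0.png

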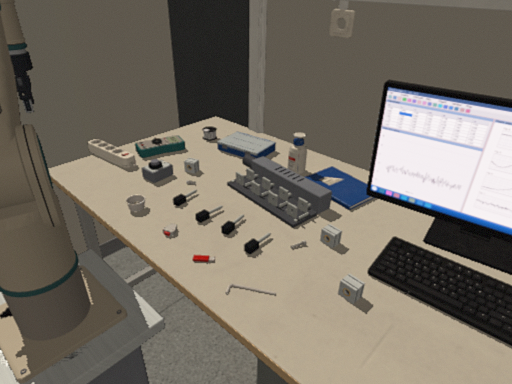

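```bash
cat > h.py <<'E'
from cell import ctrl, eyes
import cv2, numpy as np
from scipy.spatial.transform import Rotation as R
np.set_printoptions(precision=2,suppress=True)
def T(pos,rpy):
    M=np.eye(4); M[:3,:3]=R.from_euler('xyz',rpy).as_matrix(); M[:3,3]=pos; return M
def tool(s=None):
    s=s or ctrl.read_state(); return T(s['eef_pos'],s['tool_rot'])
def ray(name,uv,M=None):
    c=eyes.calibration(name); d=np.array([(uv[0]-c['cx'])/c['fx'],(uv[1]-c['cy'])/c['fy']])
    if name=='wrist':
        r=np.hypot(*d); v=np.array([*(d/r*np.sin(r) if r>0 else d),np.cos(r)]); P=M@c['tool_from_camera']
    else: v=np.array([*d,1.]); P=c['pose']
    return P[:3,3],P[:3,:3]@(v*[1,-1,-1])
def at(name,uv,z,M=None):
    o,v=ray(name,uv,M); return o+v*(z-o[2])/v[2]
def px(name,p,M=None):
    c=eyes.calibration(name); P=M@c['tool_from_camera'] if name=='wrist' else c['pose']
    q=(P[:3,:3].T@(np.asarray(p,float)-P[:3,3]))*[1,-1,-1]
    if name=='wrist':
        r=np.hypot(*q[:2]); th=np.arctan2(r,q[2]); d=q[:2]/max(r,1e-9)*th
    else: d=q[:2]/q[2]
    return np.array([c['cx']+c['fx']*d[0],c['cy']+c['fy']*d[1]])
def look(tag,name='wrist'):
    """save picture and the wrist pose"""
    M=tool(); im=eyes.get_image(name); cv2.imwrite(f'pics/{tag}.png',im[:,:,::-1]); np.save(f'pics/{tag}.npy',M); return im,M
def ortho(im,M,cx,cy,w,h,z,s,out):
    """rectify wrist picture: world region of w x h mm about cx,cy at height z, s px/mm; up=+x, left=+y"""
    W,H=int(w*s),int(h*s); mx=np.zeros((H,W),np.float32); my=mx.copy()
    for r in range(H):
        for c in range(W):
            mx[r,c],my[r,c]=px('wrist',(cx+(H/2-r)/s,cy+(W/2-c)/s,z),M)
    o=cv2.remap(im,mx,my,cv2.INTER_CUBIC); cv2.imwrite(out,o[:,:,::-1]); return o
def go(pos,yaw,M=None):
    """increment row (cm, deg) from the present pose to a tool-down pose"""
    M=tool() if M is None else M; G=T(pos,[np.pi,0,yaw]); D=np.linalg.inv(M)@G
    return np.r_[D[:3,3]/10,np.degrees(R.from_matrix(D[:3,:3]).as_rotvec())]
E
python3 - <<'E'
from h import *
k=512/800
for n,u,z in [('lugA',(250,275),40),('lugB',(543,284),40),('lugC',(614,351),40),
 ('p1',(320,360),22),('p2',(380,366),22),('p3',(427,361),22),('p4',(478,370),22),
 ('t1',(319,325),11),('t2',(381,331),11),('t3',(424,325),11),('t4',(477,333),11),
 ('b4',(356,243),48),('b3',(397,250),48),('b2',(437,258),48),('b1',(477,265),48),
 ('plL',(337,276),12),('plR',(492,292),12),('btn',(220,331),50)]:
    p=at('top',np.array(u)*k,z); print(n,p,px('scene',p))
E
```

```text
lugA [593.69 312.33  40.  ] [190.96 160.52]
lugB [ 592.13 -262.47   40.  ] [330.07 229.97]
lugC [ 464.04 -398.91   40.  ] [351.02 282.58]
p1 [432.65 169.42  22.  ] [178.79 197.17]
p2 [424.19  52.43  22.  ] [201.53 213.62]
p3 [436.4 -38.7  22. ] [226.79 225.17]
p4 [ 421.63 -138.24   22.  ] [249.6  244.08]
t1 [502.66 176.14  11.  ] [195.8  191.07]
t2 [494.13  53.19  11.  ] [219.9  207.07]
t3 [508.46 -31.52  11.  ] [243.67 216.57]
t4 [ 495.43 -136.75   11.  ] [268.39 234.44]
b4 [662.21 106.92  48.  ] [246.59 171.29]
b3 [650.41  25.91  48.  ] [262.48 181.02]
b2 [636.56 -52.98  48.  ] [278.98 191.73]
b1 [ 624.76 -131.62   48.  ] [297.6  203.26]
plL [602.39 144.94  12.  ] [225.58 183.19]
plR [ 578.63 -165.85   12.  ] [296.3  225.44]
btn [480.55 360.    50.  ] [155.26 163.89]
```

Run:
```python
from h import *
print(go((480,-20,210),np.pi-0.156))
```

```text
[-45.65 -49.97   2.13  -0.08  -0.01 -11.62]
```

move_arm:
  increments:
    - [-10,-4,0.5,0,0,-2]
    - [-20,-12,1,0,0,-4]
    - [-28,-20,1.5,0,0,-6]
    - [-34,-30,2,0,0,-8]
    - [-40,-40,2,0,0,-10]
    - [-45.6,-50,2,0,0,-11.6]
    - [-45.6,-50,2,0,0,-11.6]
    - [-45.6,-50,2,0,0,-11.6]
    - [-45.6,-50,2,0,0,-11.6]
    - [-45.6,-50,2,0,0,-11.6]
    - [-45.6,-50,2,0,0,-11.6]
    - [-45.6,-50,2,0,0,-11.6]
    - [-45.6,-50,2,0,0,-11.6]
    - [-45.6,-50,2,0,0,-11.6]
    - [-45.6,-50,2,0,0,-11.6]
    - [-45.6,-50,2,0,0,-11.6]
    - [-45.6,-50,2,0,0,-11.6]
    - [-45.6,-50,2,0,0,-11.6]
    - [-45.6,-50,2,0,0,-11.6]
    - [-45.6,-50,2,0,0,-11.6]

```text
clock: 2.15
eef_pos: [479.5, -18.8, 211.4]
tool_rot: [3.141, 0.0, 2.987]
force: [-0.0, -0.1, -0.5]
width: 85.3
```

Run:
```python
from h import *
s=ctrl.read_state(); print(s['eef_pos'],s['tool_rot'],s['qd'],s['qpos'])
im,M=look('w1')
cv2.imwrite('pics/w1b.png',cv2.resize(im[:,:,::-1],(800,600),interpolation=cv2.INTER_CUBIC))
```

```text
[479.55 -18.76 211.36] [3.14 0.   2.99] [ 0.01  0.    0.   -0.   -0.    0.    0.  ] [-0.03  0.42  0.02  2.   -0.01  0.72  1.41]
```

View pics/w1b.png

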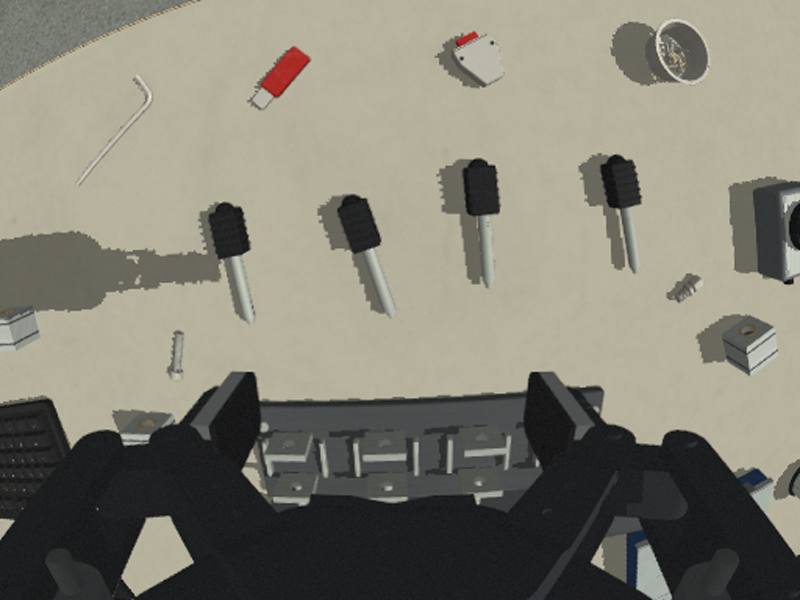

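Run:
```python
from h import *
w=cv2.imread('pics/w1.png'); s=cv2.imread('pics/scene0.png'); t=cv2.imread('pics/top0.png')
def crop(im,c,r=20,o=260): 
    x,y=map(int,c); x=np.clip(x,r,512-r); y=np.clip(y,r,384-r); return cv2.resize(im[y-r:y+r,x-r:x+r],(o,o),interpolation=cv2.INTER_CUBIC)
rows=[]
A,B,C=(594,312,20),(592,-262,20),(464,-399,20)
r1=np.hstack([crop(s,px('scene',p),18) for p in (A,B,C)])
M=np.load('pics/w1.npy')
print([px('wrist',p,M) for p in (A,B,C)])
r2=np.hstack([crop(w,px('wrist',p,M),30) for p in (A,B,C)])
cv2.imwrite('pics/m1.png',np.vstack([r1,r2]))
```

```text
[array([478.74, 217.65]), array([ 97.18, 276.84]), array([  6.93, 205.83])]
```

View pics/m1.png

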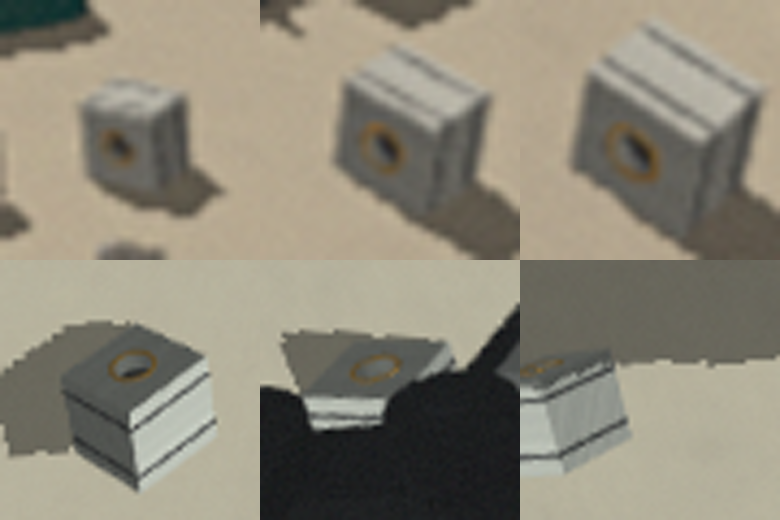

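move_arm:
  increments:
    - [-5,0.6,0.2,0,0,0]
    - [-10,1.3,0.5,0,0,0]
    - [-15,2,1,0,0,0]
    - [-20,2.8,1,0,0,0]
    - [-22.8,3.2,1,0,0,0]
    - [-22.8,3.2,1,0,0,0]
    - [-22.8,3.2,1,0,0,0]
    - [-22.8,3.2,1,0,0,0]
    - [-22.8,3.2,1,0,0,0]
    - [-22.8,3.2,1,0,0,0]

```text
clock: 3.2
eef_pos: [709.2, -23.5, 201.9]
tool_rot: [3.142, 0.0, 2.985]
force: [1.3, 0.3, 0.7]
width: 85.5
```

Run:
```python
from h import *
s=ctrl.read_state(); print(s['eef_pos'],s['tool_rot'],s['qd'])
im,M=look('w2')
ortho(im,M,640,-10,220,380,48,2,'pics/w2o.png')  # w along y? 
ortho(im,M,640,-10,380,220,48,2.1,'pics/w2o.png')
print(go((640,-262,150),np.pi-.156))
```

```text
[709.2  -23.54 201.9 ] [3.14 0.   2.99] [ 0.    0.    0.   -0.01  0.   -0.   -0.  ]Traceback (most recent call last):
  File "<stdin>", line 4, in <module>
  File "h.py", line 32, in ortho
    mx[r,c],my[r,c]=px('wrist',(cx+(H/2-r)/s,cy+(W/2-c)/s,z),M)
                    ~~^^^^^^^^^^^^^^^^^^^^^^^^^^^^^^^^^^^^^^^^^
  File "h.py", line 18, in px
    c=eyes.calibration(name); P=M@c['tool_from_camera'] if name=='wrist' else c['pose']
ValueError: time passes only in moves, steps and waits
```

```bash
python3 - <<'E'
s=open('h.py').read()
s=s.replace("def T(pos","CAL={n:eyes.calibration(n) for n in ('top','scene','wrist')}\ndef T(pos",1).replace("c=eyes.calibration(name)","c=CAL[name]")
open('h.py','w').write(s)
E
python3 - <<'E'
from h import *
im=cv2.imread('pics/w2.png')[:,:,::-1]; M=np.load('pics/w2.npy')
ortho(im,M,640,-10,380,220,48,2.1,'pics/w2o.png')
print(go((640,-262,150),np.pi-.156))
E
```

```text
[  3.14 -24.63   5.19   0.     0.01  -0.02]
```

View pics/w2o.png

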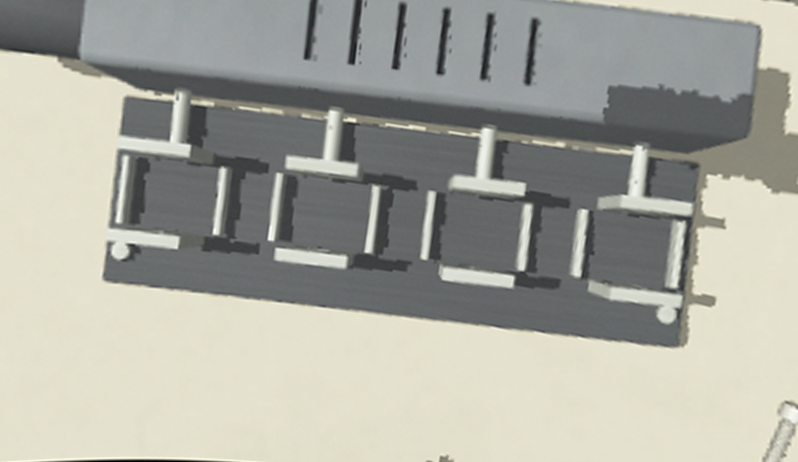

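```bash
cat > rig.py <<'E'
from h import *
from scipy.optimize import minimize
def rigfit(im,M,x0):
    g=cv2.GaussianBlur(cv2.cvtColor(np.ascontiguousarray(im),cv2.COLOR_RGB2GRAY),(0,0),0.8).astype(np.float32)
    def samp(P): 
        uv=np.array([px('wrist',p,M) for p in P],np.float32); return cv2.remap(g,uv[:,0].copy(),uv[:,1].copy(),cv2.INTER_LINEAR).ravel()
    ins=[];out=[]
    for b in (-120,-40,40,120):
        for s in (-1,1):
            for y in np.linspace(-15,15,11):
                ins+= [(s*22+d,b+y,48) for d in (-2,0,2)]
                out+= [(s*22+d,b+y,48) for d in (-5.5,5.5)]
            for d in (-2,0,2): out+=[(s*22+d,b+e,48) for e in (-19.5,19.5)]; ins+=[(s*22+d,b+e,48) for e in (-15,15)]
    pi=[];po=[]
    for x in np.linspace(-45,45,12):
        for sg in (-1,1): pi.append((x,sg*151,12)); po.append((x,sg*159,12))
    for y in np.linspace(-150,150,40): pi.append((-46,y,12)); po.append((-54,y,12))
    L=[np.array(a,float) for a in (ins,out,pi,po)]
    def cost(v,parts=False):
        c,s=np.cos(v[2]),np.sin(v[2])
        W=[np.c_[v[0]+c*a[:,0]-s*a[:,1],v[1]+s*a[:,0]+c*a[:,1],a[:,2]] for a in L]
        m=[samp(w).mean() for w in W]
        if parts: return m
        return -(m[0]-m[1])-(m[3]-m[2])*0.7
    best=min((minimize(cost,np.array(x0)+d,method='Nelder-Mead',options=dict(initial_simplex=np.array(x0)+d+np.array([[0,0,0],[4,0,0],[0,4,0],[0,0,.02]]))) for d in ([0,0,0],[3,3,.01],[-3,-3,-.01])),key=lambda r:r.fun)
    return best.x,best.fun,cost(best.x,True)
E
python3 - <<'E'
from rig import *
im=cv2.imread('pics/w2.png')[:,:,::-1]; M=np.load('pics/w2.npy')
x=lambda u:(640+(231-u[1])/2.1,-10+(399-u[0])/2.1)
pts=[x(u) for u in [(154,147),(143,239),(322,167),(311,257),(488,186),(478,277),(656,208),(645,298)]]
print(np.mean(pts,0))
c=np.mean(pts,0)
print(rigfit(im,M,[*c,-.12]))
E
```

```text
[644.11 -10.3 ]
(array([644.57, -10.63,  -0.12]), np.float64(-162.64059448242188), [np.float32(206.8221), np.float32(113.91627), np.float32(116.62929), np.float32(216.2504)])
```

move_arm:
  increments:
    - [0.5,-5,1,0,0,0]
    - [1,-10,2,0,0,0]
    - [2,-15,3,0,0,0]
    - [3,-20,4,0,0,0]
    - [3.1,-24.6,5,0,0,0]
    - [3.1,-24.6,5,0,0,0]
    - [3.1,-24.6,5,0,0,0]
    - [3.1,-24.6,5,0,0,0]
    - [3.1,-24.6,5,0,0,0]

```text
clock: 4.15
eef_pos: [642.0, -259.0, 151.7]
tool_rot: [3.14, 0.001, 2.988]
force: [-0.6, 0.2, 0.3]
width: 85.2
```

Run:
```python
from h import *
s=ctrl.read_state(); print(s['eef_pos'],s['tool_rot'],s['qd'])
im,M=look('w3')
ortho(im,M,592,-262,120,120,40,5,'pics/w3o.png')
```

```text
[ 642.01 -259.03  151.74] [3.14 0.   2.99] [-0.    0.    0.01 -0.    0.   -0.    0.  ]
```

View pics/w3o.png

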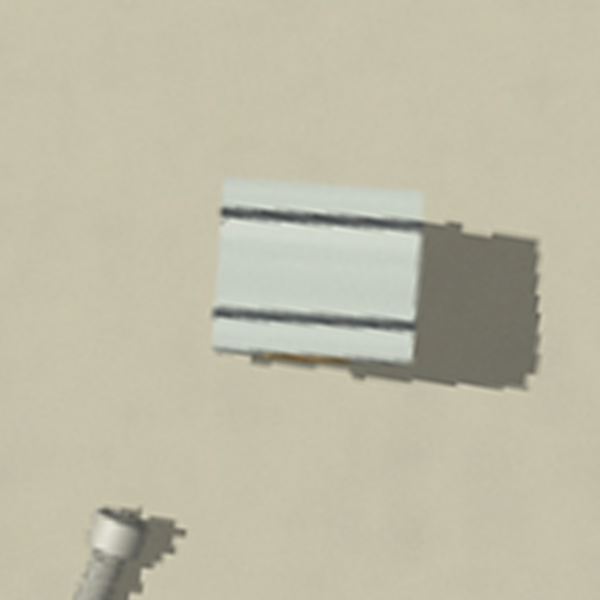

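move_arm:
  increments:
    - [2,-0.6,2,0,0,-3]
    - [4.25,-1.3,5,0,0,-5.7]
    - [4.25,-1.3,8,0,0,-5.7]
    - [4.25,-1.3,10,0,0,-5.7]
    - [4.25,-1.3,12,0,0,-5.7]
    - [4.25,-1.3,13.9,0,0,-5.7]
    - [4.25,-1.3,13.9,0,0,-5.7]
    - [4.25,-1.3,13.9,0,0,-5.7]
  grip: 1

```text
clock: 5.0
eef_pos: [597.4, -266.9, 12.6]
tool_rot: [3.141, 0.0, 3.086]
force: [0.9, 0.3, 0.9]
width: 85.4
```

move_arm:
  increments:
    - [0,0,0,0,0,0]
    - [0,0,0,0,0,0]
    - [0,0,0,0,0,0]
    - [0,0,0,0,0,0]
    - [0,0,0,0,0,0]
    - [0,0,0,0,0,0]
    - [0,0,0,0,0,0]
    - [0,0,0,0,0,0]
  grip: -1

```text
clock: 5.8
eef_pos: [597.7, -268.1, 13.4]
tool_rot: [-3.141, 0.002, 3.085]
force: [-0.7, 0.9, 5.8]
width: 38.9
```

move_arm:
  increments:
    - [0,0,-3,0,0,0]
    - [0,0,-6,0,0,0]
    - [0,0,-9,0,0,0]
    - [0,0,-9,0,0,0]
    - [0,0,-9,0,0,0]

```text
clock: 6.3
eef_pos: [596.8, -268.1, 102.6]
tool_rot: [-3.141, 0.001, 3.085]
force: [-0.7, 0.6, -0.9]
width: 38.7
```

```bash
cat >> h.py <<'E'
RIG=np.array([644.57,-10.63,-0.12])
def bay(n,dx=0,dy=0):
    c,s=np.cos(RIG[2]),np.sin(RIG[2]); b=-120+80*(n-1)+dy
    return np.array([RIG[0]+c*dx-s*b,RIG[1]+s*dx+c*b])
E
python3 - <<'E'
from h import *
from rig import rigfit
im=cv2.imread('pics/w2.png')[:,:,::-1]; M=np.load('pics/w2.npy')
np.set_printoptions(precision=4); print(rigfit(im,M,[644.6,-10.6,-.12])[0])
s=ctrl.read_state(); print(s['eef_pos'],s['tool_rot'],s['width'])
print(bay(1),go((*bay(1),80),np.pi+RIG[2]))
E
```

```text
[644.4651 -10.8504  -0.1167]
[ 596.798  -268.0522  102.5856] [-3.1414  0.0005  3.0845] 38.74046376915
[ 630.2045 -129.767 ] [-2.5455 13.997   2.2568 -0.0119  0.0306  3.6068]
```

move_arm:
  increments:
    - [-0.7,4,0,0,0,1]
    - [-1.5,8,0,0,0,2]
    - [-2,12,0,0,0,3]
    - [-2.5,14,1,0,0,3.4]
    - [-2.5,14,2.2,0,0,3.4]
    - [-2.5,14,2.2,0,0,3.4]
    - [-2.5,14,2.2,0,0,3.4]
    - [-2.5,14,2.2,0,0,3.4]

```text
clock: 7.1
eef_pos: [629.2, -131.9, 80.1]
tool_rot: [-3.14, -0.0, 3.023]
force: [-0.9, 1.5, -1.5]
width: 39.3
```

```bash
sed -i 's/^RIG=.*/RIG=np.array([644.47,-10.85,-0.117])/' h.py
python3 - <<'E'
from h import *
s=ctrl.read_state(); print(s['eef_pos'],s['tool_rot'],s['width'])
im,M=look('w4')
b=bay(1)
print(px('wrist',(*b,48),M))
x,y=px('wrist',(*bay(1,-10),60),M).astype(int)
c=im[max(y-95,0):y+95,max(x-120,0):x+120]; print(max(x-120,0),max(y-95,0),c.shape)
for (dx,dy,z) in [(-25,-17,48),(-25,17,48),(-19,-17,48),(-19,17,48),(19,-17,48),(19,17,48),(-50,-35,12),(-50,35,12)]:
    print((dx,dy,z),px('wrist',(*bay(1,dx,dy),z),M))
cv2.imwrite('pics/w4c.png',cv2.resize(c[:,:,::-1],None,fx=3.2,fy=3.2,interpolation=cv2.INTER_CUBIC)[:600,:800])
E
```

```text
[ 629.25 -131.92   80.13] [-3.14 -0.    3.02] 39.267610566260345
[255.66 223.7 ]
136 120 (190, 240, 3)
(-25, -17, 48) [227.85 185.29]
(-25, 17, 48) [283.56 185.16]
(-19, -17, 48) [228.06 194.78]
(-19, 17, 48) [283.32 194.64]
(19, -17, 48) [229.65 250.66]
(19, 17, 48) [281.43 250.43]
(-50, -35, 12) [206.05 139.85]
(-50, 35, 12) [303.6  139.75]
```

View pics/w4c.png

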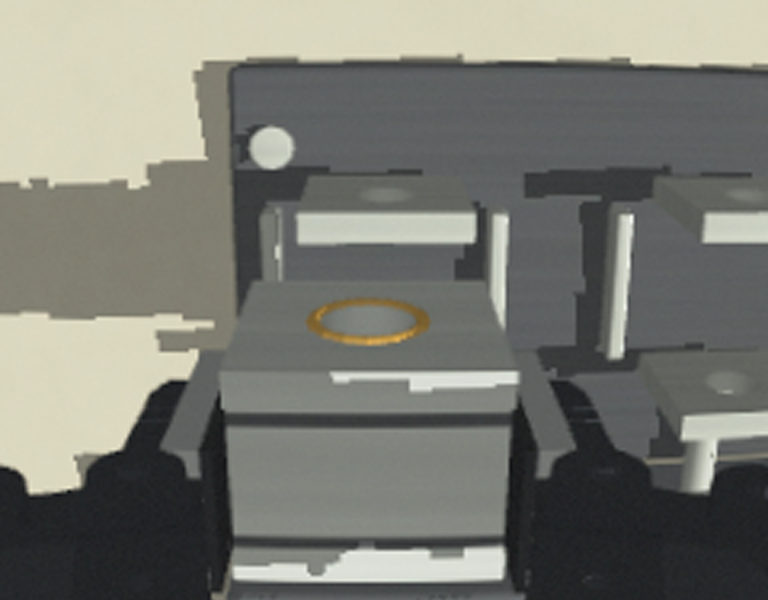

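Run:
```python
from h import *
M=np.load('pics/w4.npy'); c,s=np.cos(RIG[2]),np.sin(RIG[2])
def rg(p): d=p[:2]-bay(1); return np.array([c*d[0]+s*d[1],-s*d[0]+c*d[1]])
f=lambda u:(136+u[0]/3.2,120+u[1]/3.2)
for z,us in [(107,[(222,371),(518,371),(232,578),(505,578)]),(67,[(248,281),(490,281)]),(48,[(297,241),(476,241),(305,178),(470,178)])]:
    for u in us: print(z,u,rg(at('wrist',f(u),z,M)))
d=M[:2,3]-bay(1); print('tool',rg(M[:3,3]))
```

```text
107 (222, 371) [-16.8  -22.57]
107 (518, 371) [-16.68  17.23]
107 (232, 578) [ 17.29 -23.33]
107 (505, 578) [17.41 17.44]
67 (248, 281) [-16.69 -23.81]
67 (490, 281) [-16.57  18.33]
48 (297, 241) [-18.66 -16.54]
48 (476, 241) [-18.57  17.9 ]
48 (305, 178) [-31.   -14.77]
48 (470, 178) [-30.95  16.44]
tool [-0.98 -2.02]
```

move_arm:
  increments:
    - [0,0.34,0,0,0,0]
    - [0,0.34,1.5,0,0,0]
    - [0,0.34,3,0,0,0]
    - [0,0.34,4,0,0,0]
    - [0,0.34,5,0,0,0]
    - [0,0.34,5.5,0,0,0]
    - [0,0.34,5.5,0,0,0]

```text
clock: 7.85
eef_pos: [629.7, -126.1, 25.5]
tool_rot: [3.142, -0.001, 3.025]
force: [-2.3, 1.6, 4.6]
width: 38.7
```

move_arm:
  increments:
    - [0,0,0,0,0,0]
    - [0,0,0,0,0,0]
    - [0,0,0,0,0,0]
    - [0,0,0,0,0,0]
    - [0,0,-1,0,0,0]
    - [0,0,-3,0,0,0]
    - [0,0,-7,0,0,0]
    - [0,-2,-11,0,0,0]
    - [1,-6,-12.5,0,0,0]
    - [3,-11,-12.5,0,0,0]
    - [4,-16,-12.5,0,0,0]
    - [6,-21,-12.5,0,0,0]
    - [7,-25,-12.5,0,0,0]
    - [8,-28.4,-12.5,0,0,0]
    - [8,-28.4,-12.5,0,0,0]
    - [8,-28.4,-12.5,0,0,0]
    - [8,-28.4,-12.5,0,0,0]
    - [8,-28.4,-12.5,0,0,0]
  grip: 0.4

```text
clock: 9.65
eef_pos: [519.1, -397.0, 150.5]
tool_rot: [3.141, 0.001, 3.028]
force: [0.2, -0.7, 0.1]
width: 60.0
```

```bash
sed -i 's/^RIG=.*/RIG=np.array([644.95,-10.2,-0.117])/' h.py
cat >> h.py <<'E'
def lugfit(im,M,cx,cy,out=None):
    """centre and yaw of a lug from its top face (z 40), picture from above"""
    o=ortho(im,M,cx,cy,130,130,40,4,out or '/tmp/o.png'); hs=cv2.cvtColor(o,cv2.COLOR_RGB2HSV)
    m=((hs[...,1]<22)&(hs[...,2]>185)).astype(np.uint8)*255
    m=cv2.morphologyEx(m,cv2.MORPH_CLOSE,np.ones((19,19)))
    for c in sorted(cv2.findContours(m,cv2.RETR_EXTERNAL,cv2.CHAIN_APPROX_NONE)[0],key=cv2.contourArea)[::-1][:3]:
        (u,v),(w,h),a=cv2.minAreaRect(c)
        if min(w,h)<60: continue
        b=cv2.boxPoints(((u,v),(w,h),a)); e=b[1]-b[0] if np.hypot(*(b[1]-b[0]))>np.hypot(*(b[2]-b[1])) else b[2]-b[1]
        yaw=np.arctan2(e[1],e[0]); yaw=(-yaw+np.pi/2)%np.pi-np.pi/2
        print('lug',cx+(260-v)/4,cy+(260-u)/4,'size',w/4,h/4,'yaw',yaw)
    return o
E
python3 - <<'E'
from h import *
s=ctrl.read_state(); print(s['eef_pos'],s['tool_rot'],s['width'])
im=cv2.imread('pics/w3.png')[:,:,::-1]; lugfit(im,np.load('pics/w3.npy'),592,-262)
im,M=look('w5'); lugfit(im,M,464,-399,'pics/w5o.png')
E
```

```text
[ 519.09 -396.97  150.55] [3.14 0.   3.03] 60.047763377404564
lug 598.3023681640625 -265.5343246459961 size 40.35552215576172 34.17692184448242 yaw -0.073040605
lug 470.4060592651367 -400.70265197753906 size 40.39095687866211 34.35944747924805 yaw -0.0733974
```

Run:
```python
from h import *
print(go((471,-400.7,13),np.pi-.073))
```

```text
[ 4.74 -0.91 13.74  0.05  0.03 -2.31]
```

move_arm:
  increments:
    - [2.5,-0.5,3,0,0,-1]
    - [4.75,-0.9,6,0,0,-2.3]
    - [4.75,-0.9,9,0,0,-2.3]
    - [4.75,-0.9,11,0,0,-2.3]
    - [4.75,-0.9,13,0,0,-2.3]
    - [4.75,-0.9,13.75,0,0,-2.3]
    - [4.75,-0.9,13.75,0,0,-2.3]
    - [4.75,-0.9,13.75,0,0,-2.3]
  grip: 0.7

```text
clock: 10.5
eef_pos: [470.4, -402.4, 13.5]
tool_rot: [-3.141, 0.001, 3.066]
force: [0.1, 0.4, 0.1]
width: 72.8
```

move_arm:
  increments:
    - [0,0,0,0,0,0]
    - [0,0,0,0,0,0]
    - [0,0,0,0,0,0]
    - [0,0,0,0,0,0]
    - [0,0,0,0,0,0]
    - [0,0,0,0,0,0]
    - [0,0,0,0,0,0]
    - [0,0,-3,0,0,0]
    - [0,0,-6,0,0,0]
    - [0,0,-9,0,0,0]
    - [0,0,-9,0,0,0]
    - [0,0,-9,0,0,0]
  grip: -1

```text
clock: 11.7
eef_pos: [469.6, -402.6, 103.2]
tool_rot: [-3.141, 0.001, 3.065]
force: [0.5, 0.1, -2.8]
width: 39.2
```

Run:
```python
from h import *
s=ctrl.read_state(); print(s['eef_pos'],s['tool_rot'],s['width'])
print(go((*bay(2),80),np.pi+RIG[2]))
```

```text
[ 469.56 -402.58  103.21] [-3.14  0.    3.07] 39.23464307312924
[-14.34  36.46   2.31  -0.03   0.04   2.34]
```

move_arm:
  increments:
    - [-2,4,-0.5,0,0,0.5]
    - [-4,8.5,-0.5,0,0,1]
    - [-6,13,-0.5,0,0,1.5]
    - [-7.5,17.5,-0.5,0,0,2.3]
    - [-9,22,-0.5,0,0,2.3]
    - [-10.5,26,-0.5,0,0,2.3]
    - [-12,30,-0.5,0,0,2.3]
    - [-13.5,34,-0.5,0,0,2.3]
    - [-14.3,36.5,0.5,0,0,2.3]
    - [-14.3,36.5,2.3,0,0,2.3]
    - [-14.3,36.5,2.3,0,0,2.3]
    - [-14.3,36.5,2.3,0,0,2.3]
    - [-14.3,36.5,2.3,0,0,2.3]

```text
clock: 13.0
eef_pos: [639.7, -50.9, 79.9]
tool_rot: [-3.141, -0.0, 3.023]
force: [-0.4, -0.6, -0.6]
width: 38.6
```

Run:
```python
from h import *
s=ctrl.read_state(); print(s['eef_pos'],s['tool_rot'],s['width'])
im,M=look('w6')
x,y=136,120; c=im[y:y+187,x:x+240]
cv2.imwrite('pics/w6c.png',cv2.resize(c[:,:,::-1],None,fx=3.2,fy=3.2,interpolation=cv2.INTER_CUBIC))
```

```text
[639.65 -50.9   79.88] [-3.14 -0.    3.02] 38.60102920147435
```

View pics/w6c.png

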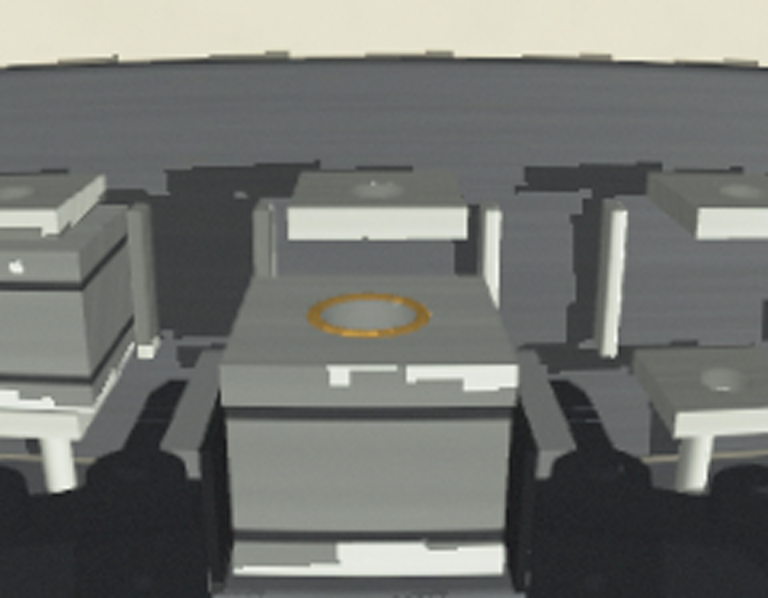

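move_arm:
  increments:
    - [-0.06,0.17,0,0,0,0]
    - [-0.06,0.17,1.5,0,0,0]
    - [-0.06,0.17,3,0,0,0]
    - [-0.06,0.17,4,0,0,0]
    - [-0.06,0.17,5,0,0,0]
    - [-0.06,0.17,5.5,0,0,0]
    - [-0.06,0.17,5.5,0,0,0]

```text
clock: 13.75
eef_pos: [639.9, -47.7, 25.8]
tool_rot: [-3.142, -0.002, 3.025]
force: [-4.2, 0.4, 11.0]
width: 39.0
```

Run:
```python
from h import *
print(go((640,315,150),np.pi+RIG[2]))
```

```text
[  4.22  36.03 -12.42  -0.    -0.12   0.04]
```

move_arm:
  increments:
    - [0,0,0,0,0,0]
    - [0,0,0,0,0,0]
    - [0,0,0,0,0,0]
    - [0,0,0,0,0,0]
    - [0,0,-1,0,0,0]
    - [0,0,-3,0,0,0]
    - [0,0,-7,0,0,0]
    - [0,2,-11,0,0,0]
    - [0.5,6,-12.5,0,0,0]
    - [1,11,-12.5,0,0,0]
    - [1.5,16,-12.5,0,0,0]
    - [2,21,-12.5,0,0,0]
    - [3,26,-12.5,0,0,0]
    - [4,31,-12.5,0,0,0]
    - [4.2,36,-12.5,0,0,0]
    - [4.2,36,-12.5,0,0,0]
    - [4.2,36,-12.5,0,0,0]
    - [4.2,36,-12.5,0,0,0]
    - [4.2,36,-12.5,0,0,0]
  grip: 0.4

```text
clock: 15.65
eef_pos: [641.5, 311.9, 150.1]
tool_rot: [-3.14, 0.001, 3.022]
force: [0.7, 0.2, 0.5]
width: 59.4
```

Run:
```python
from h import *
s=ctrl.read_state(); print(s['eef_pos'],s['tool_rot'],s['width'],s['qpos'][6])
im,M=look('w7'); lugfit(im,M,594,312,'pics/w7o.png')
```

```text
[641.46 311.93 150.12] [-3.14  0.    3.02] 59.43724125429886 1.0185431652901955
lug 597.6196899414062 313.58951568603516 size 33.48774719238281 40.50253677368164 yaw 0.35072792
```

View pics/w7o.png

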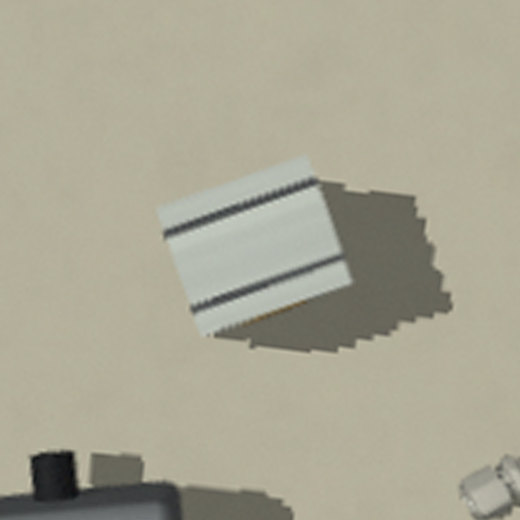

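Run:
```python
from h import *
print(go((598.2,313.8,13),np.pi+.35))
```

```text
[  4.32  -0.33  13.71  -0.07   0.01 -26.89]
```

move_arm:
  increments:
    - [1,0,0,0,0,-7]
    - [2,-0.1,1,0,0,-14]
    - [3,-0.2,2,0,0,-21]
    - [4.3,-0.3,4,0,0,-26.9]
    - [4.3,-0.3,7,0,0,-26.9]
    - [4.3,-0.3,10,0,0,-26.9]
    - [4.3,-0.3,12.5,0,0,-26.9]
    - [4.3,-0.3,13.7,0,0,-26.9]
    - [4.3,-0.3,13.7,0,0,-26.9]
    - [4.3,-0.3,13.7,0,0,-26.9]
  grip: 0.7

```text
clock: 16.7
eef_pos: [598.6, 316.5, 13.7]
tool_rot: [3.142, 0.001, -2.789]
force: [1.0, -0.7, 1.0]
width: 72.3
```

move_arm:
  increments:
    - [0,0,0,0,0,0]
    - [0,0,0,0,0,0]
    - [0,0,0,0,0,0]
    - [0,0,0,0,0,0]
    - [0,0,0,0,0,0]
    - [0,0,0,0,0,0]
    - [0,0,0,0,0,0]
    - [0,0,-3,0,0,0]
    - [0,0,-6,0,0,0]
    - [0,0,-9,0,0,0]
    - [0,0,-9,0,0,0]
    - [0,0,-9,0,0,0]
  grip: -1

```text
clock: 17.9
eef_pos: [597.6, 316.8, 103.3]
tool_rot: [3.141, 0.001, -2.788]
force: [-0.2, -0.1, -1.5]
width: 39.1
```

Run:
```python
from h import *
s=ctrl.read_state(); print(s['eef_pos'],s['tool_rot'],s['width'])
print(go((*bay(3,0,1),80),np.pi+RIG[2]))
```

```text
[597.63 316.82 103.27] [ 3.14  0.   -2.79] 39.10515106168534
[  5.02 -28.66   2.32   0.02   0.04  26.95]
```

move_arm:
  increments:
    - [1,-4,-0.5,0,0,5]
    - [1.7,-8,-0.5,0,0,10]
    - [2.4,-12,-0.5,0,0,15]
    - [3,-16,-0.5,0,0,20]
    - [3.6,-20,-0.5,0,0,25]
    - [4.2,-24,-0.5,0,0,27]
    - [5,-28,-0.5,0,0,27]
    - [5,-28.7,0.5,0,0,27]
    - [5,-28.7,2.3,0,0,27]
    - [5,-28.7,2.3,0,0,27]
    - [5,-28.7,2.3,0,0,27]
    - [5,-28.7,2.3,0,0,27]

```text
clock: 19.1
eef_pos: [650.0, 31.0, 79.8]
tool_rot: [3.141, -0.0, 3.025]
force: [-1.1, 0.0, -1.6]
width: 38.9
```

Run:
```python
from h import *
s=ctrl.read_state(); print(s['eef_pos'],s['tool_rot'],s['width'])
im,M=look('w8')
x,y=136,120; c=im[y:y+187,x:x+240]
cv2.imwrite('pics/w8c.png',cv2.resize(c[:,:,::-1],None,fx=3.2,fy=3.2,interpolation=cv2.INTER_CUBIC))
```

```text
[650.03  31.01  79.79] [ 3.14 -0.    3.02] 38.94844586650298
```

View pics/w8c.png

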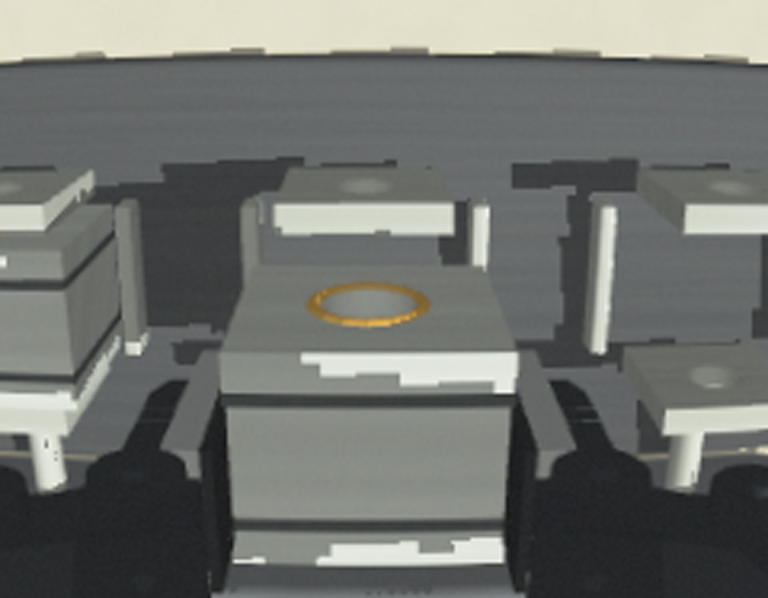

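move_arm:
  increments:
    - [-0.11,-0.06,0,0,0,0]
    - [-0.11,-0.06,1.5,0,0,0]
    - [-0.11,-0.06,3,0,0,0]
    - [-0.11,-0.06,4,0,0,0]
    - [-0.11,-0.06,5,0,0,0]
    - [-0.11,-0.06,5.45,0,0,0]
    - [-0.11,-0.06,5.45,0,0,0]

```text
clock: 19.85
eef_pos: [650.1, 29.3, 26.5]
tool_rot: [-3.141, -0.002, 3.023]
force: [-5.1, -0.3, 12.4]
width: 38.9
```

move_arm:
  increments:
    - [0,0,0,0,0,0]
    - [0,0,0,0,0,0]
    - [0,0,0,0,0,0]
    - [0,0,0,0,0,0]
    - [0,0,-1,0,0,0]
    - [0,0,-3,0,0,0]
    - [0,0,-7,0,0,0]
    - [0,0,-11,0,0,0]
    - [3,-2,-14,0,0,0]
    - [6,-5,-17,0,0,0]
    - [9,-7,-17.4,0,0,0]
    - [12,-8.5,-17.4,0,0,0]
    - [12,-8.5,-17.4,0,0,0]
    - [12,-8.5,-17.4,0,0,0]
    - [12,-8.5,-17.4,0,0,0]
    - [12,-8.5,-17.4,0,0,0]
  grip: 0.4

```text
clock: 21.45
eef_pos: [523.0, -40.2, 199.2]
tool_rot: [3.141, 0.001, 3.025]
force: [0.3, 0.2, -0.5]
width: 59.8
```

Run:
```python
from h import *
s=ctrl.read_state(); print(s['eef_pos'],s['tool_rot'],s['width'])
im,M=look('w9')
o=ortho(im,M,470,-40,260,190,22,3,'pics/w9o.png')
hs=cv2.cvtColor(o,cv2.COLOR_RGB2HSV)
m=(hs[...,2]<75).astype(np.uint8)*255
m=cv2.morphologyEx(m,cv2.MORPH_CLOSE,np.ones((9,9))); m=cv2.morphologyEx(m,cv2.MORPH_OPEN,np.ones((15,15)))
for c in cv2.findContours(m,cv2.RETR_EXTERNAL,cv2.CHAIN_APPROX_NONE)[0]:
    (u,v),wh,a=cv2.minAreaRect(c)
    if cv2.contourArea(c)>1500: print((u,v),470+(285-v)/3,-40+(390-u)/3,np.array(wh)/3,a)
```

```text
[523.03 -40.2  199.25] [3.14 0.   3.02] 59.77795282497934
(679.0, 409.0) 428.6666666666667 -136.33333333333331 [39.33 26.67] 90.0
(114.21138000488281, 409.29638671875) 428.56787109375 51.92953999837239 [25.79 39.94] 1.0809242725372314
(386.5290832519531, 372.50396728515625) 440.83201090494794 -38.84302775065104 [40.23 22.15] 79.3150863647461
```

View pics/w9o.png

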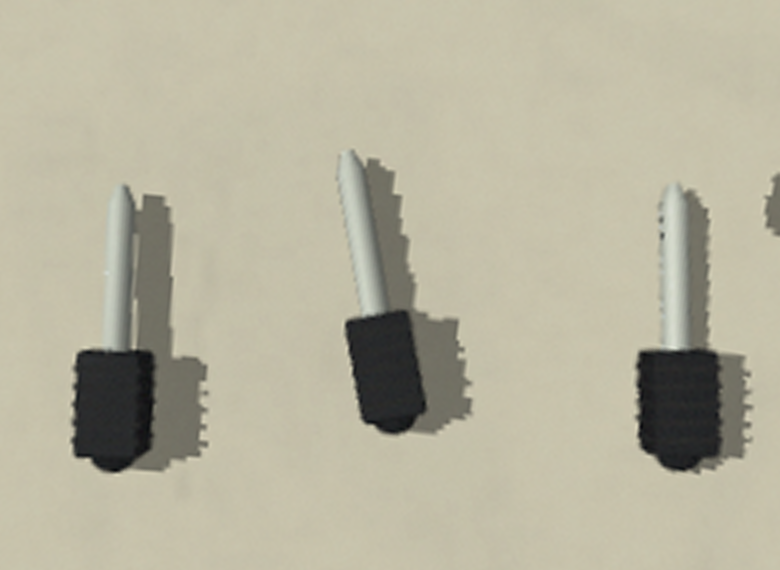

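Run:
```python
from h import *
print(go((431,-136.3,3),np.pi+.015))
```

```text
[  8.   -10.61  19.6    0.01   0.02  -7.56]
```

move_arm:
  increments:
    - [2,-2.5,3,0,0,-4]
    - [4,-5,6,0,0,-7.6]
    - [6,-8,9,0,0,-7.6]
    - [8,-10.6,12,0,0,-7.6]
    - [8,-10.6,14,0,0,-7.6]
    - [8,-10.6,16,0,0,-7.6]
    - [8,-10.6,18,0,0,-7.6]
    - [8,-10.6,19.5,0,0,-7.6]
    - [8,-10.6,19.6,0,0,-7.6]
    - [8,-10.6,19.6,0,0,-7.6]
  grip: 0.1

```text
clock: 22.5
eef_pos: [430.7, -136.5, 2.2]
tool_rot: [3.141, 0.0, -3.127]
force: [0.3, -0.4, 0.8]
width: 46.9
```

move_arm:
  increments:
    - [0,0,0,0,0,0]
    - [0,0,0,0,0,0]
    - [0,0,0,0,0,0]
    - [0,0,0,0,0,0]
    - [0,0,0,0,0,0]
    - [0,0,0,0,0,0]
    - [0,0,-2,0,0,0]
    - [0,0,-4,0,0,0]
    - [0,0,-6,0,0,0]
    - [0,0,-6,0,0,0]
    - [0,0,-6,0,0,0]
  grip: -1

```text
clock: 23.6
eef_pos: [430.0, -137.1, 63.4]
tool_rot: [-3.141, 0.001, -3.127]
force: [0.1, 0.3, -1.5]
width: 20.9
```

Run:
```python
from h import *
s=ctrl.read_state(); print(s['eef_pos'],s['tool_rot'],s['width'],s['force'])
# pin centre at x -115 (tip 15 mm short of near cheek face), pin axis at z 32 -> TCP 23..24
print(go((*bay(1,-115),24),np.pi+RIG[2]))
```

```text
[ 430.03 -137.07   63.35] [-3.14  0.   -3.13] 20.882627436791502 [ 0.07  0.33 -1.52]
[-8.7   1.99  3.94 -0.02  0.04  7.51]
```

move_arm:
  increments:
    - [-2,0.5,0,0,0,3]
    - [-4,1,1,0,0,6]
    - [-6.5,1.5,2,0,0,7.5]
    - [-8.7,2,3.9,0,0,7.5]
    - [-8.7,2,3.9,0,0,7.5]
    - [-8.7,2,3.9,0,0,7.5]
    - [-8.7,2,3.9,0,0,7.5]
    - [-8.7,2,3.9,0,0,7.5]

```text
clock: 24.4
eef_pos: [515.7, -116.0, 24.4]
tool_rot: [-3.141, -0.001, 3.025]
force: [-0.2, -0.4, -0.6]
width: 20.8
```

Run:
```python
from h import *
s=ctrl.read_state(); print(s['eef_pos'],s['tool_rot'],s['width'],s['force'])
im,M=look('w10')
x,y=156,150; c=im[y:y+187,x:x+240]
cv2.imwrite('pics/w10c.png',cv2.resize(c[:,:,::-1],None,fx=3.2,fy=3.2,interpolation=cv2.INTER_CUBIC))
for n,p in dict(bay=(*bay(1),32),near=(*bay(1,-25),32),neartop=(*bay(1,-25),48)).items(): print(n,px('wrist',p,M))
```

```text
[ 515.7  -115.98   24.44] [-3.14 -0.    3.02] 20.840878003522377 [-0.25 -0.44 -0.61]
bay [252.52 391.52]
near [252.65 370.08]
neartop [252.78 388.26]
```

View pics/w10c.png

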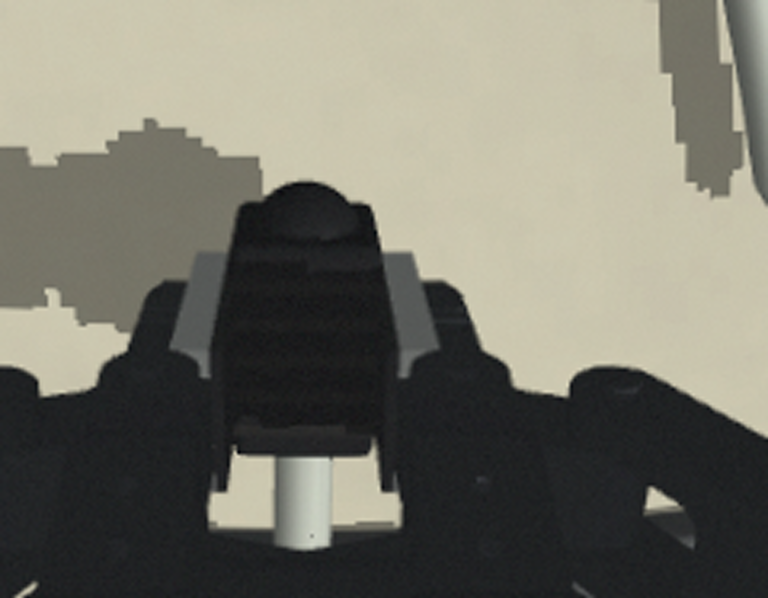

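```bash
cat > chain.py <<'E'
from h import *
P=T([228.225,608.63,231.313],[np.pi,0,2.783])
C=[('w1',-45.6,-50,2,-11.6),('w2',-22.8,3.2,1,0),('w3',3.1,-24.6,5,0),('B',4.25,-1.3,13.9,-5.7),('up',0,0,-9,0),('w4',-2.5,14,2.2,3.4),('place1',0,.34,5.5,0),
('w5',8,-28.4,-12.5,0),('C',4.75,-.9,13.75,-2.3),('up',0,0,-9,0),('w6',-14.3,36.5,2.3,2.3),('place2',-.06,.17,5.5,0),('w7',4.2,36,-12.5,0),('A',4.3,-.3,13.7,-26.9),('up',0,0,-9,0),('w8',5,-28.7,2.3,27),('place3',-.11,-.06,5.45,0),('w9',12,-8.5,-17.4,0),('pin4',8,-10.6,19.6,-7.6),('up',0,0,-6,0),('w10',-8.7,2,3.9,7.5)]
def chain(extra=(),show=True):
    Q=P.copy()
    for n,x,y,z,w in C+list(extra):
        D=np.eye(4); D[:3,3]=np.array([x,y,z])*10; D[:3,:3]=R.from_rotvec([0,0,np.radians(w)]).as_matrix(); Q=Q@D
        if show: print(n,Q[:3,3],np.arctan2(Q[1,0],Q[0,0])%(2*np.pi))
    return Q
E
python3 -c "
from chain import *
chain(); print([bay(i) for i in (1,2,3,4)])"
```

```text
w1 [479.74 -19.6  211.31] 2.985458193231342
w2 [709.94 -23.45 201.31] 2.985458193231342
w3 [ 641.07 -261.63  151.31] 2.985458193231342
B [ 597.06 -267.87   12.31] 3.084941960595019
up [ 597.06 -267.87  102.31] 3.084941960595019
w4 [ 629.95 -129.51   80.31] 3.0256007660272117
place1 [ 630.34 -126.13   25.31] 3.0256007660272117
w5 [ 518.01 -398.96  150.31] 3.0256007660272117
C [ 469.79 -402.4    12.81] 3.065743338823081
up [ 469.79 -402.4   102.81] 3.065743338823081
w6 [640.04 -49.29  79.81] 3.0256007660272117
place2 [640.83 -47.67  24.81] 3.0256007660272117
w7 [640.78 314.77 149.81] 3.0256007660272117
A [597.72 316.77  12.81] 3.495094334813686
up [597.72 316.77 102.81] 3.495094334813686
w8 [650.16  30.21  79.81] 3.0238554367752175
place3 [651.19  29.48  25.31] 3.0238554367752175
w9 [522.03 -40.84 199.31] 3.0238554367752175
pin4 [ 430.14 -136.7     3.31] 3.1565004599267863
up [ 430.14 -136.7    63.31] 3.1565004599267863
w10 [ 516.83 -115.41   24.31] 3.0256007660272117
[array([ 630.94, -129.38]), array([640.28, -49.93]), array([649.62,  29.53]), array([658.96, 108.98])]
```

move_arm:
  increments:
    - [0,0.03,0,0,0,0]
    - [-0.8,0.03,0,0,0,0]
    - [-1.6,0.03,0,0,0,0]
    - [-2.2,0.03,0,0,0,0]
    - [-2.8,0.03,0,0,0,0]
    - [-3.2,0.03,0,0,0,0]
    - [-3.2,0.03,0,0,0,0]

```text
clock: 25.15
eef_pos: [549.2, -118.8, 24.2]
tool_rot: [3.141, 0.001, 3.025]
force: [0.0, 0.8, -0.7]
width: 20.9
```

move_arm:
  increments:
    - [-0.5,0,0,0,0,0]
    - [-1,0,0,0,0,0]
    - [-1.5,0,0,0,0,0]
    - [-1.8,0,0,0,0,0]
    - [-1.8,0,0,0,0,0]

```text
clock: 25.65
eef_pos: [567.1, -120.9, 24.3]
tool_rot: [3.141, 0.001, 3.025]
force: [-0.2, 1.4, -0.2]
width: 20.5
```

move_arm:
  increments:
    - [-0.6,0,0,0,0,0]
    - [-1.1,0,0,0,0,0]
    - [-1.5,0,0,0,0,0]
    - [-1.8,0,0,0,0,0]
    - [-2,0,0,0,0,0]
    - [-2,0,0,0,0,0]

```text
clock: 26.25
eef_pos: [586.6, -123.3, 24.3]
tool_rot: [3.142, 0.0, 3.025]
force: [0.7, 0.4, -0.5]
width: 20.6
```

move_arm:
  increments:
    - [-0.1,0,0,0,0,0]
    - [-0.2,0,0,0,0,0]
    - [-0.3,0,0,0,0,0]
    - [-0.4,0,0,0,0,0]
    - [-0.4,0,0,0,0,0]

```text
clock: 26.75
eef_pos: [587.5, -123.6, 23.8]
tool_rot: [-3.141, -0.005, 3.026]
force: [-5.2, 0.7, 2.6]
width: 20.8
```

move_arm:
  increments:
    - [-0.2,0,0,0,0,0]
    - [-0.4,0,0,0,0,0]
    - [-0.4,0,0,0,0,0]
    - [-0.4,0,0,0,0,0]

```text
clock: 27.15
eef_pos: [587.5, -123.6, 23.1]
tool_rot: [-3.14, -0.013, 3.026]
force: [-12.9, 1.8, 5.7]
width: 20.7
```

```bash
python3 - <<'E'
s=open('chain.py').read().replace("('w10',-8.7,2,3.9,7.5)]","('w10',-8.7,2,3.9,7.5),('ins',-7.8,.03,0,0),('rel',.7,0,-12,0)]")
open('chain.py','w').write(s)
E
python3 -c "
from chain import *
Q=chain(show=False); print(Q[:3,3],go((442.5,-38,3.3),np.pi+.187,Q))"
```

```text
[ 587.39 -123.33  144.31] [ 15.38   6.8   14.1   -0.     0.   -17.36]
```

move_arm:
  increments:
    - [0.7,0,0,0,0,0]
    - [0.7,0,0,0,0,0]
    - [0.7,0,0,0,0,0]
    - [0.7,0,0,0,0,0]
    - [0.7,0,0,0,0,0]
    - [0.7,0,-1,0,0,0]
    - [0.7,0,-3,0,0,0]
    - [0.7,0,-6,0,0,0]
    - [0.7,0,-10,0,0,0]
    - [0.7,0,-12,0,0,0]
    - [0.7,0,-12,0,0,0]
  grip: 0.1

```text
clock: 28.25
eef_pos: [589.8, -123.4, 148.5]
tool_rot: [-3.141, 0.007, 3.025]
force: [0.8, 0.1, 0.5]
width: 47.2
```

move_arm:
  increments:
    - [4,2,2,0,0,-5]
    - [8,4,4,0,0,-10]
    - [12,6,6,0,0,-15]
    - [15.4,6.8,8,0,0,-17.4]
    - [15.4,6.8,10,0,0,-17.4]
    - [15.4,6.8,12,0,0,-17.4]
    - [15.4,6.8,13.5,0,0,-17.4]
    - [15.4,6.8,14.1,0,0,-17.4]
    - [15.4,6.8,14.1,0,0,-17.4]
    - [15.4,6.8,14.1,0,0,-17.4]
    - [15.4,6.8,14.1,0,0,-17.4]

```text
clock: 29.35
eef_pos: [442.3, -38.0, 3.6]
tool_rot: [3.142, 0.001, -2.954]
force: [0.1, 0.1, -0.8]
width: 47.1
```

move_arm:
  increments:
    - [0,0,0,0,0,0]
    - [0,0,0,0,0,0]
    - [0,0,0,0,0,0]
    - [0,0,0,0,0,0]
    - [0,0,0,0,0,0]
    - [0,0,0,0,0,0]
    - [0,0,-2,0,0,0]
    - [0,0,-4,0,0,0]
    - [0,0,-6,0,0,0]
    - [0,0,-6,0,0,0]
    - [0,0,-6,0,0,0]
  grip: -1

```text
clock: 30.45
eef_pos: [442.3, -38.4, 63.4]
tool_rot: [-3.141, 0.001, -2.955]
force: [0.4, 0.1, -0.4]
width: 20.7
```

```bash
python3 - <<'E'
s=open('chain.py').read().replace("('rel',.7,0,-12,0)]","('rel',.7,0,-12,0),('pin3',15.4,6.8,14.1,-17.4),('up',0,0,-6,0)]")
open('chain.py','w').write(s)
E
python3 -c "
from chain import *
Q=chain(show=False); s=ctrl.read_state(); print(Q[:3,3],s['eef_pos'],s['tool_rot'],s['width']);print(go((*bay(2,-115,.8),24.3),np.pi-.117,Q))"
```

```text
[442.29 -37.96  63.31] [442.29 -38.42  63.4 ] [-3.14  0.   -2.95] 20.66087782165982
[-8.28 -1.34  3.9  -0.    0.   17.46]
```

move_arm:
  increments:
    - [-2,-0.3,0,0,0,6]
    - [-4,-0.7,1,0,0,12]
    - [-6.5,-1,2,0,0,17.5]
    - [-8.28,-1.34,3.9,0,0,17.5]
    - [-8.28,-1.34,3.9,0,0,17.5]
    - [-8.28,-1.34,3.9,0,0,17.5]
    - [-8.28,-1.34,3.9,0,0,17.5]
    - [-8.28,-1.34,3.9,0,0,17.5]

```text
clock: 31.25
eef_pos: [525.1, -35.9, 24.7]
tool_rot: [-3.141, -0.001, 3.024]
force: [0.4, -0.8, -0.9]
width: 20.4
```

move_arm:
  increments:
    - [-0.8,0,0,0,0,0]
    - [-1.6,0,0,0,0,0]
    - [-2.2,0,0,0,0,0]
    - [-2.8,0,0,0,0,0]
    - [-3.2,0,0,0,0,0]
    - [-3.2,0,0,0,0,0]

```text
clock: 31.85
eef_pos: [558.5, -39.5, 24.2]
tool_rot: [3.141, 0.001, 3.023]
force: [0.2, -0.5, -1.5]
width: 20.3
```

move_arm:
  increments:
    - [-0.5,0,0,0,0,0]
    - [-1,0,0,0,0,0]
    - [-1.5,0,0,0,0,0]
    - [-1.8,0,0,0,0,0]
    - [-1.8,0,0,0,0,0]

```text
clock: 32.35
eef_pos: [576.2, -41.7, 24.3]
tool_rot: [3.141, 0.001, 3.023]
force: [-0.0, -0.5, -1.3]
width: 21.0
```

move_arm:
  increments:
    - [-0.6,0,0,0,0,0]
    - [-1.1,0,0,0,0,0]
    - [-1.5,0,0,0,0,0]
    - [-1.8,0,0,0,0,0]
    - [-2,0,0,0,0,0]
    - [-2,0,0,0,0,0]

```text
clock: 32.95
eef_pos: [595.7, -44.0, 24.3]
tool_rot: [3.142, 0.0, 3.023]
force: [0.2, -0.5, -0.7]
width: 20.8
```

move_arm:
  increments:
    - [-0.2,0,0,0,0,0]
    - [-0.4,0,0,0,0,0]
    - [-0.5,0,0,0,0,0]
    - [-0.6,0,0,0,0,0]
    - [-0.6,0,0,0,0,0]

```text
clock: 33.45
eef_pos: [596.6, -44.3, 23.7]
tool_rot: [-3.14, -0.009, 3.024]
force: [-9.9, 1.8, 5.2]
width: 20.4
```

```bash
python3 - <<'E'
s=open('chain.py').read().replace("('pin3',15.4,6.8,14.1,-17.4),('up',0,0,-6,0)]","('pin3',15.4,6.8,14.1,-17.4),('up',0,0,-6,0),('w',-8.28,-1.34,3.9,17.5),('ins',-7.6,0,0,0),('rel',.6,0,-12,0)]")
open('chain.py','w').write(s)
E
python3 -c "
from chain import *
Q=chain(show=False); print(Q[:3,3],go((430.5,53.7,3.3),np.pi-.03,Q))"
```

```text
[595.65 -43.9  144.31] [17.55  7.75 14.1  -0.    0.   -5.03]
```

move_arm:
  increments:
    - [0.6,0,0,0,0,0]
    - [0.6,0,0,0,0,0]
    - [0.6,0,0,0,0,0]
    - [0.6,0,0,0,0,0]
    - [0.6,0,0,0,0,0]
    - [0.6,0,-1,0,0,0]
    - [0.6,0,-3,0,0,0]
    - [0.6,0,-6,0,0,0]
    - [0.6,0,-10,0,0,0]
    - [0.6,0,-12,0,0,0]
    - [0.6,0,-12,0,0,0]
  grip: 0.1

```text
clock: 34.55
eef_pos: [598.0, -43.6, 148.4]
tool_rot: [3.141, 0.007, 3.023]
force: [0.1, -1.2, 0.5]
width: 46.5
```

move_arm:
  increments:
    - [4,2,2,0,0,-2]
    - [8,4,4,0,0,-5]
    - [12,6,6,0,0,-5]
    - [16,7,8,0,0,-5]
    - [17.5,7.75,10,0,0,-5]
    - [17.5,7.75,12,0,0,-5]
    - [17.5,7.75,13.5,0,0,-5]
    - [17.5,7.75,14.1,0,0,-5]
    - [17.5,7.75,14.1,0,0,-5]
    - [17.5,7.75,14.1,0,0,-5]
    - [17.5,7.75,14.1,0,0,-5]

```text
clock: 35.65
eef_pos: [431.1, 53.5, 3.6]
tool_rot: [3.141, 0.001, 3.111]
force: [-0.0, 0.0, -0.1]
width: 46.6
```

move_arm:
  increments:
    - [0,0,0,0,0,0]
    - [0,0,0,0,0,0]
    - [0,0,0,0,0,0]
    - [0,0,0,0,0,0]
    - [0,0,0,0,0,0]
    - [0,0,0,0,0,0]
    - [0,0,-2,0,0,0]
    - [0,0,-4,0,0,0]
    - [0,0,-6,0,0,0]
    - [0,0,-6,0,0,0]
    - [0,0,-6,0,0,0]
  grip: -1

```text
clock: 36.75
eef_pos: [431.1, 53.2, 63.4]
tool_rot: [3.142, 0.001, 3.11]
force: [0.2, -0.3, -1.4]
width: 20.5
```

```bash
python3 - <<'E'
s=open('chain.py').read().replace("('rel',.6,0,-12,0)]","('rel',.6,0,-12,0),('pin2',17.5,7.75,14.1,-5),('up',0,0,-6,0)]")
open('chain.py','w').write(s)
E
python3 -c "
from chain import *
Q=chain(show=False); s=ctrl.read_state(); print(Q[:3,3],s['eef_pos'],s['tool_rot'],s['width']);print(go((*bay(3,-115,.8),24.3),np.pi-.117,Q))"
```

```text
[430.97  53.62  63.31] [431.08  53.19  63.42] [3.14 0.   3.11] 20.512803839257284
[-10.48  -0.67   3.9   -0.     0.     4.96]
```

move_arm:
  increments:
    - [-3,-0.2,0,0,0,2]
    - [-6,-0.4,1,0,0,5]
    - [-9,-0.6,2,0,0,5]
    - [-10.5,-0.67,3.9,0,0,5]
    - [-10.5,-0.67,3.9,0,0,5]
    - [-10.5,-0.67,3.9,0,0,5]
    - [-10.5,-0.67,3.9,0,0,5]
    - [-10.5,-0.67,3.9,0,0,5]

```text
clock: 37.55
eef_pos: [534.8, 43.9, 24.8]
tool_rot: [-3.141, -0.0, 3.025]
force: [-0.6, 0.5, -1.0]
width: 21.0
```

move_arm:
  increments:
    - [-0.8,0,0,0,0,0]
    - [-1.6,0,0,0,0,0]
    - [-2.2,0,0,0,0,0]
    - [-2.8,0,0,0,0,0]
    - [-3.2,0,0,0,0,0]
    - [-3.2,0,0,0,0,0]

```text
clock: 38.15
eef_pos: [568.0, 39.8, 24.2]
tool_rot: [3.141, 0.0, 3.023]
force: [-0.8, 0.2, -0.9]
width: 20.4
```

move_arm:
  increments:
    - [-0.5,0,0,0,0,0]
    - [-1,0,0,0,0,0]
    - [-1.5,0,0,0,0,0]
    - [-1.8,0,0,0,0,0]
    - [-1.8,0,0,0,0,0]

```text
clock: 38.65
eef_pos: [585.8, 37.7, 24.3]
tool_rot: [3.141, 0.0, 3.023]
force: [-0.0, 0.4, -1.2]
width: 20.7
```

move_arm:
  increments:
    - [-0.6,0,0,0,0,0]
    - [-1.1,0,0,0,0,0]
    - [-1.5,0,0,0,0,0]
    - [-1.8,0,0,0,0,0]
    - [-2,0,0,0,0,0]
    - [-2,0,0,0,0,0]

```text
clock: 39.25
eef_pos: [605.3, 35.4, 24.3]
tool_rot: [3.141, 0.0, 3.023]
force: [0.5, -0.1, -0.4]
width: 20.5
```

move_arm:
  increments:
    - [-0.2,0,0,0,0,0]
    - [-0.4,0,0,0,0,0]
    - [-0.5,0,0,0,0,0]
    - [-0.6,0,0,0,0,0]
    - [-0.6,0,0,0,0,0]

```text
clock: 39.75
eef_pos: [607.6, 35.1, 23.8]
tool_rot: [-3.14, -0.006, 3.024]
force: [-7.3, 0.7, 3.0]
width: 20.9
```

move_arm:
  increments:
    - [-0.2,0,0,0,0,0]
    - [-0.3,0,0,0,0,0]
    - [-0.3,0,0,0,0,0]

```text
clock: 40.05
eef_pos: [607.6, 35.0, 23.7]
tool_rot: [-3.139, -0.011, 3.025]
force: [-14.2, 1.4, 9.2]
width: 20.8
```

move_arm:
  increments:
    - [0.8,0,0,0,0,0]
    - [0.8,0,0,0,0,0]
    - [0.8,0,0,0,0,0]
    - [0.8,0,0,0,0,0]
    - [0.8,0,0,0,0,0]
    - [0.8,0,-1,0,0,0]
    - [0.8,0,-3,0,0,0]
    - [0.8,0,-6,0,0,0]
    - [0.8,0,-10,0,0,0]
    - [0.8,-3,-14,0,0,0]
    - [0.8,-6,-17,0,0,0]
    - [0.8,-8,-17,0,0,0]
    - [0.8,-8,-17,0,0,0]
    - [0.8,-8,-17,0,0,0]
    - [0.8,-8,-17,0,0,0]
  grip: 0.1

```text
clock: 41.55
eef_pos: [596.4, -42.3, 194.1]
tool_rot: [3.14, -0.001, 3.026]
force: [0.1, 0.5, -0.4]
width: 47.0
```

Run:
```python
s=open('chain.py').read().replace("('pin2',17.5,7.75,14.1,-5),('up',0,0,-6,0)]","('pin2',17.5,7.75,14.1,-5),('up',0,0,-6,0),('w',-10.5,-.67,3.9,5),('ins',-7.9,0,0,0),('rel',.8,-8,-17,0)]")
open('chain.py','w').write(s)
from chain import *
Q=chain(show=False); s=ctrl.read_state(); print(Q[:3,3],s['eef_pos'],s['tool_rot'],s['width'])
im,M=look('w11')
o=ortho(im,M,615,-40,300,190,40,2.6,'pics/w11o.png')
```

```text
[596.82 -44.06 194.31] [596.44 -42.32 194.11] [ 3.14 -0.    3.03] 47.03871650229779
```

View pics/w11o.png

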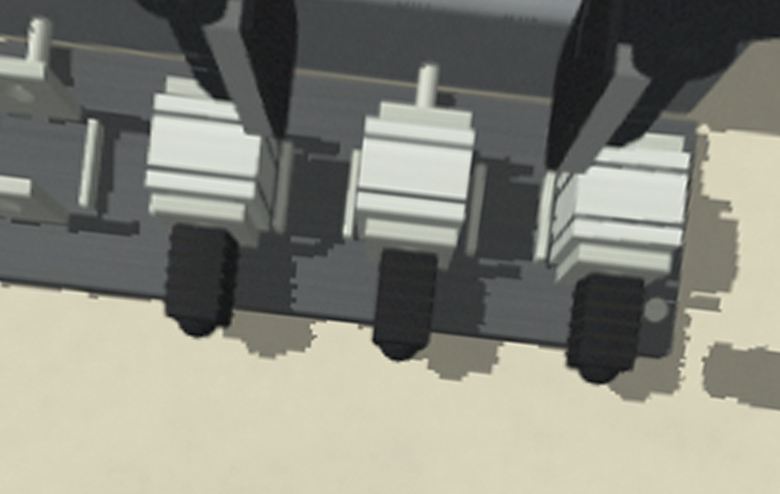

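move_arm:
  increments:
    - [1,4,0,0,0,0]
    - [2,8,0,0,0,0]
    - [3,13,0,0,0,0]
    - [4,17,0,0,0,0]
    - [5,22,0,0,0,0]
    - [6,26,0,0,0,0]
    - [7,30,0,0,0,0]
    - [8,35,0,0,0,0]
    - [9.2,38.6,0,0,0,0]
    - [9.2,38.6,0,0,0,0]
    - [9.2,38.6,0,0,0,0]
    - [9.2,38.6,0,0,0,0]
    - [9.2,38.6,0,0,0,0]
    - [9.2,38.6,0,0,0,0]
    - [9.2,38.6,0,0,0,0]
  grip: -1

```text
clock: 43.1
eef_pos: [551.2, 349.1, 194.3]
tool_rot: [-3.141, 0.0, 3.022]
force: [-0.3, 0.6, -0.1]
width: 0.3
```

Run:
```python
s=open('chain.py').read().replace("('rel',.8,-8,-17,0)]","('rel',.8,-8,-17,0),('w12',9.2,38.6,0,0)]")
open('chain.py','w').write(s)
from chain import *
Q=chain(show=False); s=ctrl.read_state(); print(Q[:3,3],s['eef_pos'],s['tool_rot'],s['width'])
im,M=look('w12')
o=ortho(im,M,480,360,150,120,45,5,'pics/w12o.png')
```

```text
[550.8  350.07 194.31] [551.22 349.06 194.34] [-3.14  0.    3.02] 0.26230406741096446
```

View pics/w12o.png

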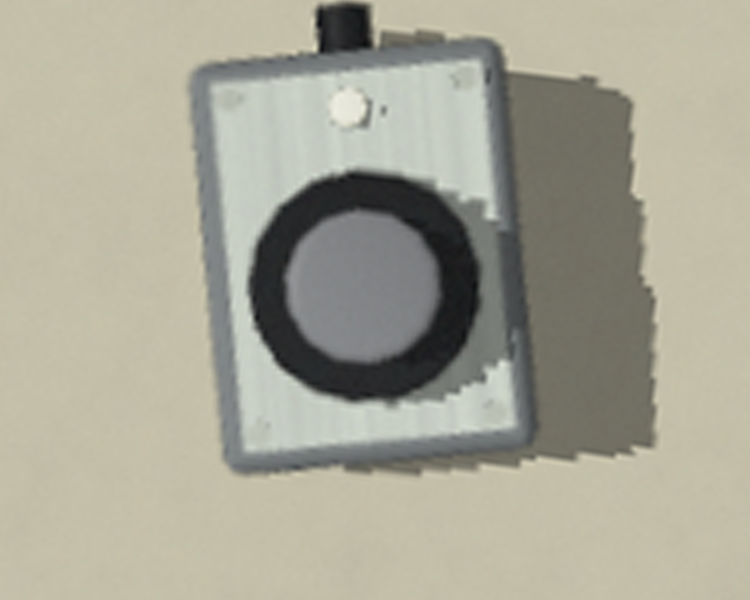

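```bash
python3 -c "
from chain import *
Q=chain(show=False); print(go((482.2,362.8,60),np.pi-.117,Q))"
```

```text
[ 6.96  0.46 13.43 -0.    0.   -0.04]
```

move_arm:
  increments:
    - [3,0.2,3,0,0,0]
    - [6.96,0.46,6,0,0,0]
    - [6.96,0.46,9,0,0,0]
    - [6.96,0.46,11,0,0,0]
    - [6.96,0.46,12.5,0,0,0]
    - [6.96,0.46,13.4,0,0,0]
    - [6.96,0.46,13.4,0,0,0]
    - [6.96,0.46,13.4,0,0,0]

```text
clock: 43.95
eef_pos: [482.4, 362.7, 61.0]
tool_rot: [3.141, 0.0, 3.023]
force: [-1.1, -0.8, 2.9]
width: -0.3
```

move_arm:
  increments:
    - [0,0,0.2,0,0,0]
    - [0,0,0.4,0,0,0]
    - [0,0,0.6,0,0,0]
    - [0,0,0.6,0,0,0]

```text
clock: 44.35
eef_pos: [482.8, 363.2, 56.0]
tool_rot: [3.141, 0.002, 3.023]
force: [-2.0, -2.6, 12.6]
width: -0.3
```

move_arm:
  increments:
    - [0,0,0.1,0,0,0]
    - [0,0,0.2,0,0,0]
    - [0,0,0.2,0,0,0]
    - [0,0,0.2,0,0,0]
    - [0,0,0.2,0,0,0]
    - [0,0,0.2,0,0,0]

```text
clock: 44.95
eef_pos: [482.8, 363.2, 55.7]
tool_rot: [3.141, 0.003, 3.023]
force: [-4.4, -5.3, 25.2]
width: 0.1
```

move_arm:
  increments:
    - [0,0,0,0,0,0]
    - [0,0,0,0,0,0]
    - [0,0,0,0,0,0]
    - [0,0,0,0,0,0]
    - [0,0,0,0,0,0]
    - [0,0,0,0,0,0]
    - [0,0,0,0,0,0]
    - [0,0,0,0,0,0]
    - [0,0,0,0,0,0]
    - [0,0,0,0,0,0]
    - [0,0,0,0,0,0]
    - [0,0,0,0,0,0]
    - [0,0,0,0,0,0]
    - [0,0,0,0,0,0]
    - [0,0,0,0,0,0]
    - [0,0,0,0,0,0]
    - [0,0,0,0,0,0]
    - [0,0,0,0,0,0]
    - [0,0,0,0,0,0]
    - [0,0,0,0,0,0]

```text
clock: 46.95
eef_pos: [482.8, 363.2, 55.7]
tool_rot: [3.141, 0.003, 3.023]
force: [-4.8, -6.1, 25.8]
width: 0.0
```

move_arm:
  increments:
    - [0,0,0,0,0,0]
    - [0,0,0,0,0,0]
    - [0,0,0,0,0,0]
    - [0,0,0,0,0,0]
    - [0,0,0,0,0,0]
    - [0,0,0,0,0,0]
    - [0,0,0,0,0,0]
    - [0,0,0,0,0,0]
    - [0,0,0,0,0,0]
    - [0,0,0,0,0,0]
    - [0,0,0,0,0,0]
    - [0,0,0,0,0,0]
    - [0,0,0,0,0,0]
    - [0,0,0,0,0,0]
    - [0,0,0,0,0,0]
    - [0,0,0,0,0,0]
    - [0,0,0,0,0,0]
    - [0,0,0,0,0,0]
    - [0,0,0,0,0,0]
    - [0,0,0,0,0,0]

```text
clock: 48.95
eef_pos: [482.8, 363.3, 55.8]
tool_rot: [3.141, 0.003, 3.023]
force: [-3.7, -5.7, 25.8]
width: -0.1
```

move_arm:
  increments:
    - [0,0,-0.2,0,0,0]
    - [0,0,-0.4,0,0,0]
    - [0,0,-0.55,0,0,0]
    - [0,0,-0.55,0,0,0]

```text
clock: 49.35
eef_pos: [482.7, 363.1, 58.2]
tool_rot: [3.141, 0.001, 3.024]
force: [0.5, -0.9, 3.4]
width: 0.3
```

move_arm:
  increments:
    - [0,0,-0.1,0,0,0]
    - [0,0,-0.2,0,0,0]
    - [0,0,-0.2,0,0,0]

```text
clock: 49.65
eef_pos: [482.7, 363.1, 59.9]
tool_rot: [3.141, 0.001, 3.023]
force: [2.4, 0.0, 3.5]
width: 0.2
```

move_arm:
  increments:
    - [0,0,-0.1,0,0,0]
    - [0,0,-0.2,0,0,0]
    - [0,0,-0.2,0,0,0]

```text
clock: 49.95
eef_pos: [481.9, 362.8, 61.7]
tool_rot: [-3.142, -0.0, 3.024]
force: [0.6, -0.1, 2.3]
width: -0.1
```

move_arm:
  increments:
    - [0,0,-2,0,0,0]
    - [0,0,-6,0,0,0]
    - [0,-4,-11,0,0,0]
    - [-4,-9,-12,0,0,0]
    - [-5,-13,-12,0,0,0]
    - [-7,-18,-12,0,0,0]
    - [-7,-18,-12,0,0,0]
    - [-7,-18,-12,0,0,0]
    - [-7,-18,-12,0,0,0]
    - [-7,-18,-12,0,0,0]

```text
clock: 50.95
eef_pos: [529.5, 177.8, 181.8]
tool_rot: [3.14, -0.001, 3.026]
force: [-1.1, -0.0, 0.4]
width: 0.1
```

Run:
```python
from h import *
im,_=look('s2','scene'); w,M=look('w13')
a=cv2.resize(im[120:280,130:380],(800,512),interpolation=cv2.INTER_CUBIC)
cv2.imwrite('pics/s2c.png',a[:,:,::-1])
```

```text
(no output)
```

View pics/s2c.png

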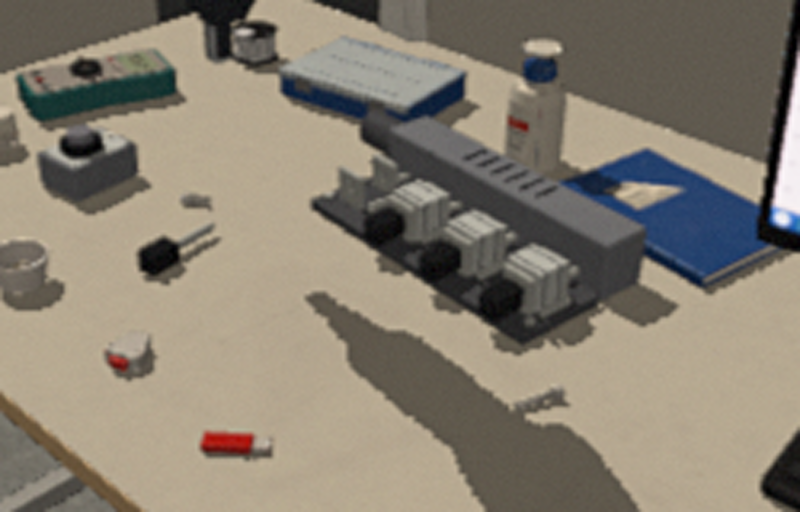

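All three lugs are in clevises with their pins' grips against the near cheeks. The spare pin is on the bench, the button has been released, and the arm is clear of everything.

```bash
python3 -c "
from cell import ctrl
print(ctrl.finish_job())"
```

```text
the job is handed in; nothing more can be done
None
```

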